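# Close and lock the lamp hatch of the spectrometer

### The job

A lamp has just been changed and the hatch of the spectrometer's lamp box was left ajar. Swing the hatch gently down onto its rubber seal, then press it down at its wing-head quarter-turn fastener and turn the wing clockwise until the tongue is past its hump and drops into the locked detent, without forcing the fastener against its stop or leaning hard on the hatch. Let go and leave the hatch locked, with the bottle, the beaker and the lamp tray undisturbed.

Things in the scene. Friction and masses are not known exactly. Their poses are not given: they have to be found in the camera images.
- lampbox: low light-grey steel housing, 260 (x) x 320 (y) x 140 mm high, fixed to the bench. Origin: centre of its underside; x points from the fastener side (near the robot) to the hinge side, y to the left, z up. Its top has an opening, closed by the hatch.
- hatch (a joint): angle of the hatch about its stiff hinge, rad: 0 = hard down on the steel rim, about 0.04 = resting free on the seal, grows as it opens (starts ajar, 0.4 to 0.8). The hinge's friction (0.24 N m) holds it wherever it is left. When the fastener is locked the seal holds the hatch at about 0.027; a hatch that is not locked springs back to about 0.04.
- hatch_hinge (a point): middle of the hinge axis, on the far edge of the hatch, 95 mm to +x of the box's centre and 144 mm above the bench. The axis runs along the box's y. Origin lies in the plane of the hatch's underside.
- hatch_edge (a point): middle of the hatch's free near edge, on its outer face, 190 mm from the hinge. The hatch is a cream sheet lid, 190 mm (from hinge to free edge) x 230 mm wide x 4 mm thick, 0.13 kg. Down on its seal it sits about 6 mm above hard contact at the fastener; pressing it at the fastener takes about 3 N to start and 13 N to reach the rim.
- wing (a joint): angle of the wing about the fastener's axis, rad: 0 = along the box's y (unlocked), grows clockwise seen from above; starts at 0.14 to 0.26. The detent lies about a quarter turn on, at 1.35 give or take 0.25: it differs from box to box and must be felt. A hump comes 0.13 before it, a solid stop 0.03 after it. Let go short of the hump, the wing springs back and the hatch lifts.
- wing_grip (a point): a point on the fastener's axis, 18 mm above the hatch's outer face and 146 mm from the hinge. The wing is a black plastic bar, 10 mm thick (along this point's x) x 42 mm long (along its y), its top 30 mm above the hatch; below it is a round flange, 32 mm across and 4 mm high. A steel tongue, 30 mm long, turns with it under the hatch.
- rim: steel rim round the opening, 4 mm high, inside the black rubber seal: the hard stop of the hatch. Origin: centre of the box's top face. The hatch must not bear on it with over 15 N, that is a push of some 28 N at the fastener.
- keeper: white plastic cam under the near edge of the opening, hidden when the hatch is shut, under which the tongue turns. Origin: on the fastener's axis (hatch shut), at the height of the box's top face. The tongue enters only with the hatch pressed down at least 3 mm; about 5 mm (9 to 11 N) clears the hump. Over 15 N from the tongue breaks it: some 0.4 N m of turning at the wing against the stop.
- bottle: square white plastic bottle, 70 x 70 x 168 mm, 0.5 kg, on the bench left of the box. Origin: centre of its foot. Leave alone.
- beaker: glass beaker, 68 mm across, 85 mm high, on the bench left of the box. Origin: centre of its foot. Leave alone.
- lamp_tray: blue open tray, 130 x 220 x 35 mm, with a spare lamp lying in it, on the bench right of the box. Origin: centre of its underside. Leave alone.

How it is judged:
By the outcome, as a careful person would: the job done as asked, in the order asked, and still so for the second after the job is handed in, with the robot touching nothing.
It also fails if it takes over 72 s, if anything falls off the work surface, if the arm or the gripper's body presses on something with over 40 N, if the wrist force passes 120 N, or if a joint passes its speed limit or range.

### The arm

A 6-joint arm with a two-finger parallel gripper is mounted at the origin on the work surface. World frame = base frame: x ahead of the robot, y to its left, z up, the work surface at z = 0. Lengths are in mm, angles in degrees, forces in N, time in s.
With the tool pointing down it reaches from about 350 to 850 mm from the base axis. Payload 8.1 kg.
Tool frame: the origin (TCP) lies at the very end of the fingers, on their centre line; the grasp point (between the pads) lies 19 mm behind it; z points along the fingers, y is the line along which they close (so a half turn about z gives the same grasp; the last joint's range is limited). The gripper opens to 85 mm and grips with 20 to 120 N. Pads are 22 mm wide; open, the fingers measure 114 mm over their backs; the gripper's body (76 mm by 85 mm) begins 54 mm behind the grasp point. The pads swing forward as they close: fully open they stand 13 mm farther back than shut.
Start: joints at [-77.487, 7.471, 85.268, -0, 87.261, -4.893], TCP at [179.509, -572.522, 194.092] pointing down, gripper open.
Joint ranges: [-169.43, 169.43], [-51.17, 129.36], [1.28, 143.12], [-76.62, 256.62], [0, 156.53], [-152.29, 152.29]. Speed limits (degrees/s): [136.94, 136.94, 159.86, 180, 180, 180].

### API

Orientations are given as [roll, pitch, yaw] about the fixed x, y, z axes, in that order (R = Rz(yaw) Ry(pitch) Rx(roll)).
In Python, from bench import sense, eyes, job, models gives the robot as it stands. The module is installed in compiled form; this text tells all that it offers.
- The arm moves only by the tool apply_moves, never from a script. Its argument "rows" is a list of rows, each a list of 6 numbers: the shift along the tool's x, y, z in mm, then the turn, a rotation vector about the tool's x, y, z in rad. In form: [[dx, dy, dz, rx, ry, rz], ...]. A call has exactly 5 rows; each row shifts and turns the commanded pose from where the row before left it, along the tool's axes as they then stand; what a row does not reach is not made up. A row lasts 1/8 s, in which the tool goes at most 62.5 mm and 10.7 degrees, less where a joint would pass 70% of its speed; a pose out of reach is approached as far as the arm can. A call is refused whole if a number of a shift passes 62.5 or a number of a turn 0.188, either way. A call with a gripper value outside its range is refused whole. "fingers" is the finger opening in mm, from 0 to 85.4, set as the call begins (left out, the last holds). The fingers move at their own pace and stop on an object; "grip_force" is the grip in N (left out, the last holds). Time passes only in rows, so rows that do not move let the fingers close, or fill a call up. It gives the time, the measured TCP pose, the force, the opening and the grip force at its end, in the units of the state.
- sense(): the state, without advancing time (a new reading comes with each control period).
- eyes.snapshot(name): name is "scene" or "top" or "wrist"; returns (picture, depth): 480x640x3 uint8, red, green, blue; 480x640 float32, mm along the optical axis (not along the pixel's ray), 0 where there is no reading.
- eyes.get_calibration(name): a dict with "intrinsics" (3x3 intrinsics, pixels), "R" (3x3) and "t" (3): a world point X has camera coordinates R X + t; the wrist camera has in their place "mount" (4x4, takes a point from camera to tool coordinates, whose origin is the TCP and whose axes are the flange's). Camera axes: x right, y down, z forward; pixel columns grow to the right and rows downward; lengths in mm; the calibration is good to about 2 mm. A picture is of the moment at which its call begins: read the wrist's pose just before it. get_calibration takes no time and is no camera call.
- job.hand_in(): hands the job in; it is judged then, once.
Trained networks look in the newest picture that a camera, given by its name, has taken for a name from the list of things; names that differ only in an ending like _2 or _b are one class to them, and where a whole thing is asked for, a point or a joint stands for the part that bears it (a point fixed in the world has none). Each returns a list of dicts, best first, with "confidence" (0 to 1); they miss things now and then, are a little off and sometimes report something else, mostly with a low value. They report only what shows in the picture. A call takes as long as a camera call.
- models.boxes_of(name, camera): "xyz" ([x, y, z] in mm, in world coordinates, good to about 4 mm: the middle of the surface that is visible of it).
- models.cut_out(name, camera): "pixels" (480x640 bool, what is visible of it).
- models.place_of(name, camera): "xyz" ([x, y, z] in mm, in world coordinates, good to about 4 mm: a listed point, or the origin of a listed thing).
The state is a dict: "time": time; "joint_pos": joint angles; "qd": joint speeds; "joint_efforts": joint torques, N m; "tool_pos": TCP position; "tcp_rot": TCP orientation; "ft_force": force on the tool from outside, world axes, zero at the start; "wrist_torque": the same for the moment, N m; "finger_gap": finger opening in mm; "grip_force": force on a finger pad.
Only numpy, scipy, OpenCV 4.12 (cv2) and the standard library are available. Lean on these libraries where they do the work, as an engineer would, in place of code of your own. Each camera call takes 0.05 s, during which the arm holds its last target. There are 200 camera calls.

## Working session

There is one attempt and no reset: what is moved stays moved. The work goes in short steps, Python scripts to look and compute and a tool call to move; the robot and the scene stay as the last step left them, time stands still between calls to the robot, and variables do not carry over. Pictures are saved under pics/ and viewed, at most 10 in all, crops included, and the job is handed in when it is done.

Besides the shell and the picture viewer there is one more tool, called after "Call:" as name([rows], argument=value, ...), one row to a line, values as JSON. apply_moves: Moves the arm, as the interface text tells. Its arguments: {"type":"object","properties":{"rows":{"type":"array"},"fingers":{"type":"number"},"grip_force":{"type":"number"}},"required":["rows"]}

```bash
mkdir -p pics
cat > h.py <<'E'
import numpy as np,cv2
from bench import sense,eyes,job,models
from scipy.spatial.transform import Rotation as Ro
def save(n,p): cv2.imwrite(f'pics/{p}.png',cv2.cvtColor(n,cv2.COLOR_RGB2BGR))
E
python3 - <<'E'
from h import *
np.set_printoptions(precision=1,suppress=True)
s=sense();print(s['time'],s['tool_pos'],s['tcp_rot'],s['ft_force'])
ims=[]
for c in ['scene','top']:
    p,d=eyes.snapshot(c);ims.append(p)
    for n in ['lampbox','hatch_hinge','hatch_edge','wing_grip','rim','keeper','bottle','beaker','lamp_tray']:
        r=models.place_of(n,c)
        print(c,n,[(np.round(q['xyz'],0).tolist(),round(q['confidence'],2)) for q in r[:2]])
save(cv2.resize(np.hstack(ims),(800,300)),'a')
print(sense()['time'])
E
```

```text
0.0 [ 179.4 -571.9  193. ] [-179.9   -0.    17.4] [-0.1 -1.4 -0.3]
scene lampbox []
scene hatch_hinge [([713.0, -29.0, 144.0], 0.88)]
scene hatch_edge [([543.0, -34.0, 232.0], 0.83)]
scene wing_grip [([589.0, -31.0, 227.0], 0.77)]
scene rim []
scene keeper []
scene bottle [([665.0, 253.0, -4.0], 0.89)]
scene beaker [([526.0, 200.0, 1.0], 0.83)]
scene lamp_tray [([624.0, -360.0, -2.0], 0.8)]
top lampbox [([614.0, -33.0, 0.0], 0.79), ([662.0, 255.0, -2.0], 0.3)]
top hatch_hinge [([710.0, -28.0, 144.0], 0.95)]
top hatch_edge [([542.0, -34.0, 235.0], 0.87), ([627.0, -354.0, -2.0], 0.48)]
top wing_grip [([590.0, -34.0, 233.0], 0.95)]
top rim []
top keeper [([567.0, -34.0, 141.0], 0.56)]
top bottle [([665.0, 252.0, -0.0], 0.74)]
top beaker [([526.0, 195.0, 3.0], 0.75)]
top lamp_tray [([628.0, -353.0, 2.0], 0.75)]
1.0
```

View pics/a.png

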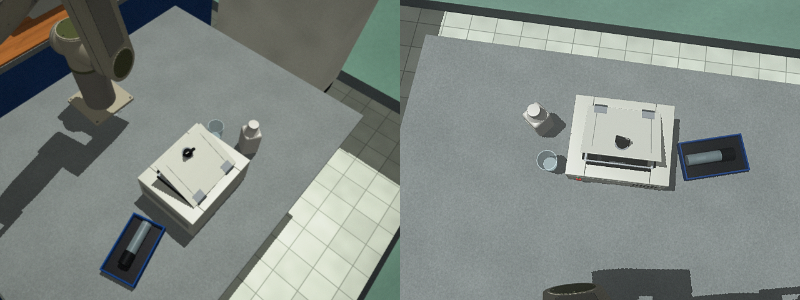

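```bash
cat >> h.py <<'E'
def cloud(c,name,d):
    k=eyes.get_calibration(c);K=k['intrinsics']
    m=models.cut_out(name,c)
    if not m: return None
    m=m[0]['pixels']&(d>0);v,u=np.nonzero(m);z=d[v,u]
    P=np.c_[(u-K[0,2])/K[0,0]*z,(v-K[1,2])/K[1,1]*z,z]
    if 'mount' in k:
        s=sense();M=np.array(k['mount']);P=P@M[:3,:3].T+M[:3,3]
        return P@Ro.from_euler('xyz',s['tcp_rot'],degrees=True).as_matrix().T+np.array(s['tool_pos'])
    return (P-np.array(k['t']))@np.array(k['R'])
def rect(P): # trimmed min-area rect in xy
    return cv2.minAreaRect(P[:,:2].astype(np.float32))
E
python3 - <<'E'
from h import *
np.set_printoptions(precision=3,suppress=True)
p,d=eyes.snapshot('top')
for n in ['hatch','wing','lampbox','lamp_tray']:
    P=cloud('top',n,d)
    if P is None: print(n,None);continue
    med=np.median(P,0);print(n,len(P),med,rect(P))
    if n=='hatch':
        for _ in range(3):
            A=np.c_[P[:,:2],np.ones(len(P))];c,*_=np.linalg.lstsq(A,P[:,2],rcond=None)
            r=P[:,2]-A@c;P=P[abs(r)<6]
        print('plane',c,'dir deg',np.degrees(np.arctan2(-c[1],-c[0])),'tilt',np.arctan(np.hypot(*c[:2])))
        print(P.min(0),P.max(0))
    if n=='wing':
        w,V=np.linalg.eigh(np.cov(P[:,:2].T));print('axis',V[:,1],w)
E
```

```text
hatch 9627 [620.545 -30.303 192.716] ((629.9622802734375, -27.600669860839844), (177.03977966308594, 235.1439208984375), 1.331649661064148)
plane [ -0.498  -0.012 501.497] dir deg 1.3744644824677257 tilt 0.4620227997991394
[ 539.67  -146.841  141.55 ] [720.261  86.536 234.464]
wing 360 [586.66  -30.368 230.753] ((584.608154296875, -30.149723052978516), (42.64266586303711, 29.255596160888672), 80.02870178222656)
axis [0.236 0.972] [ 47.63  122.045]
lampbox 22199 [590.613 -29.709 141.385] ((639.8211669921875, -35.72227478027344), (316.55853271484375, 365.2302551269531), 1.2727702856063843)
lamp_tray 6479 [ 625.212 -354.081   15.897] ((634.1414184570312, -363.7650146484375), (137.60247802734375, 240.08248901367188), 17.698749542236328)
```

Call:
apply_moves([
  [43.2,-33.5,-5.6,0,0,0],
  [43.2,-33.5,-5.6,0,0,0],
  [43.2,-33.5,-5.6,0,0,0],
  [43.2,-33.5,-5.6,0,0,0],
  [43.2,-33.5,-5.6,0,0,0],
], fingers=0, grip_force=20)

```text
time: 1.88
tool_pos: [336.3, -346.6, 222.5]
tcp_rot: [180.0, -0.0, 17.4]
ft_force: [1.0, 0.3, -0.2]
finger_gap: 0.5
grip_force: 0.0
```

Call:
apply_moves([
  [43.2,-33.5,-5.6,0,0,0],
  [43.2,-33.5,-5.6,0,0,0],
  [43.2,-33.5,-5.6,0,0,0],
  [43.2,-33.5,-5.6,0,0,0],
  [43.2,-33.5,-5.6,0,0,0],
])

```text
time: 2.5
tool_pos: [492.4, -122.0, 250.6]
tcp_rot: [180.0, -0.0, 17.4]
ft_force: [1.6, -0.4, 0.1]
finger_gap: 0.4
grip_force: 0.0
```

Call:
apply_moves([
  [43.2,-33.5,-5.6,0,0,0],
  [43.2,-33.5,-5.6,0,0,0],
  [0,0,0,0,0,0.093],
  [0,0,0,0,0,0.093],
  [0,0,0,0,0,0.093],
])

```text
time: 3.12
tool_pos: [554.0, -33.5, 261.2]
tcp_rot: [180.0, 0.0, 1.3]
ft_force: [0.1, 0.4, 0.7]
finger_gap: -0.0
grip_force: 0.0
```

Call:
apply_moves([
  [0,0,6,0,0,0],
  [0,0,6,0,0,0],
  [0,0,6,0,0,0],
  [0,0,5,0,0,0],
  [0,0,5,0,0,0],
])

```text
time: 3.75
tool_pos: [553.9, -33.9, 232.9]
tcp_rot: [-180.0, 0.0, 1.4]
ft_force: [-0.4, -0.5, -0.8]
finger_gap: 0.2
grip_force: 0.0
```

Call:
apply_moves([
  [-1,0,4,0,0,0],
  [-2,0,4,0,0,0],
  [-2,0,4,0,0,0],
  [-2,0,4,0,0,0],
  [-1,0,4,0,0,0],
])

```text
time: 4.38
tool_pos: [545.8, -34.1, 213.1]
tcp_rot: [180.0, -0.0, 1.4]
ft_force: [0.5, 0.2, 0.4]
finger_gap: -0.2
grip_force: 0.0
```

Call:
apply_moves([
  [-2,0,4,0,0,0],
  [-1,0,4,0,0,0],
  [-1,0,4,0,0,0],
  [-1,0,4,0,0,0],
  [-1,0,4,0,0,0],
])

```text
time: 5.0
tool_pos: [539.8, -34.2, 193.0]
tcp_rot: [-180.0, 0.0, 1.4]
ft_force: [-0.1, -0.3, 0.4]
finger_gap: 0.0
grip_force: 0.4
```

Call:
apply_moves([
  [-1,0,4,0,0,0],
  [-1,0,4,0,0,0],
  [-1,0,4,0,0,0],
  [-1,0,3,0,0,0],
  [0,0,3,0,0,0],
])

```text
time: 5.62
tool_pos: [535.9, -34.3, 175.1]
tcp_rot: [-180.0, -0.0, 1.4]
ft_force: [-0.9, 0.0, 0.1]
finger_gap: 0.3
grip_force: 0.3
```

Run:
```python
from h import *
p,d=eyes.snapshot('scene'); 
save(cv2.resize(p[150:350,200:440],(720,600)),'b')
for n in ['hatch_edge','wing_grip','hatch_hinge']: print([(np.round(q['xyz']).tolist(),q['confidence']) for q in models.place_of(n,'scene')[:1]])
```

```text
[([532.0, -34.0, 210.0], 0.63)]
[([580.0, -32.0, 215.0], 0.73)]
[([713.0, -29.0, 148.0], 0.93)]
```

View pics/b.png

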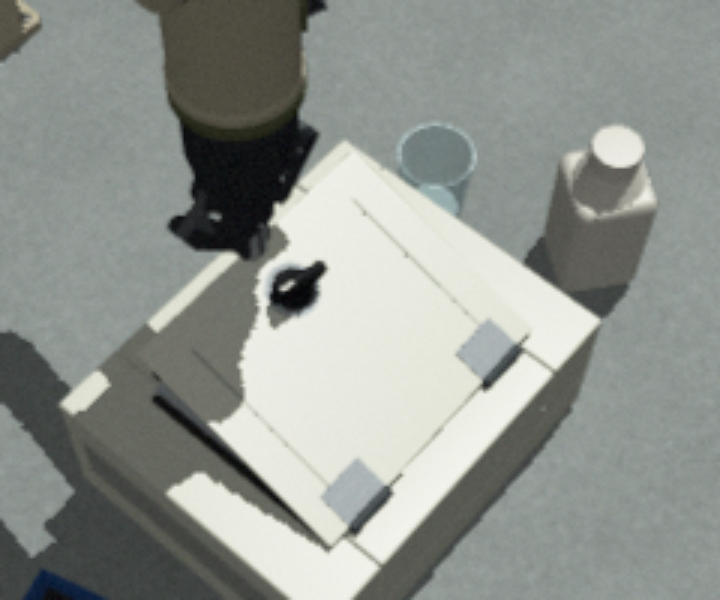

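Run:
```python
from h import *
np.set_printoptions(precision=3,suppress=True)
p,d=eyes.snapshot('scene'); P=cloud('scene','hatch',d)
for _ in range(5):
    A=np.c_[P[:,:2],np.ones(len(P))];c,*_=np.linalg.lstsq(A,P[:,2],rcond=None);r=P[:,2]-A@c;P=P[abs(r)<max(4,np.std(r)*1.5)]
print(len(P),c,np.arctan(-c[0]),P.min(0),P.max(0),'surface z under tool',c@[536,-34,1])
s=sense();print(s['ft_force'],s['wrist_torque'])
p,d=eyes.snapshot('wrist'); save(p,'c')
```

```text
8138 [ -0.357  -0.007 403.177] 0.34277944610769745 [ 531.212 -146.676  143.006] [720.537  87.314 215.978] surface z under tool 212.1380967251047
[-0.068  0.131  0.101] [ 0.007 -0.025 -0.009]
```

View pics/c.png

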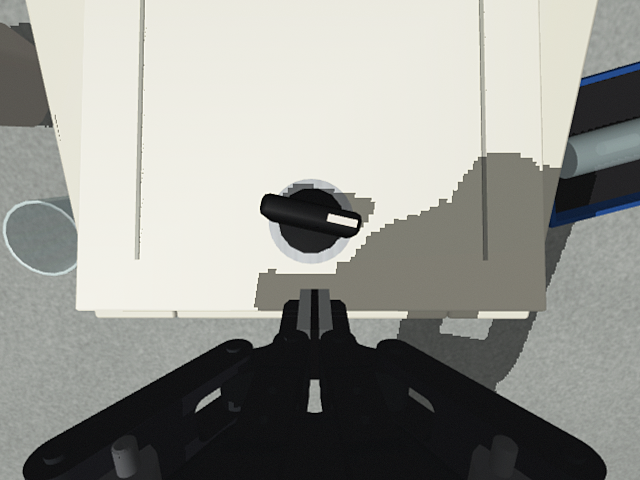

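Run:
```python
from h import *
np.set_printoptions(precision=1,suppress=True)
k=eyes.get_calibration('wrist');K=k['intrinsics'];M=np.array(k['mount']);print(M)
def pr(p):
    q=np.linalg.inv(M)@np.r_[p,1];return K@q[:3]/q[2]
def prw(w):
    s=sense();R=Ro.from_euler('xyz',s['tcp_rot'],degrees=True).as_matrix();return pr(R.T@(np.array(w)-s['tool_pos']))
for p in [[0,0,0],[11,0,0],[-11,0,0],[0,0,-20],[0,0,-40]]: print(p,pr(p))
print(prw([533,-34,213]),prw([590,-31,212]))
p,d=eyes.snapshot('wrist')
print(d[285:330:3,315],d[285:330:3,303]); print(d[285:330:3,200])
# finger points in tool frame
for (u,v) in [(305,292),(305,300),(303,310),(303,320),(303,330),(288,310),(288,320),(200,300),(200,307)]:
    z=d[v,u];q=M@np.r_[(u-K[0,2])/K[0,0]*z,(v-K[1,2])/K[1,1]*z,z,1];print((u,v),q[:3])
```

```text
[[   0.    -1.    -0.3   77.2]
 [   1.     0.     0.     0.3]
 [  -0.    -0.3    1.  -179.2]
 [   0.     0.     0.     1. ]]
[0, 0, 0] [313.4 275.2   1. ]
[11, 0, 0] [313.3 257.5   1. ]
[-11, 0, 0] [313.4 292.2   1. ]
[0, 0, -20] [313.3 290.2   1. ]
[0, 0, -40] [313.2 309.    1. ]
[312.5 312.1   1. ] [308.6 193.3   1. ]
[162.3 160.8 150.1 148.2 144.7 141.3 140.4 137.4 134.7 131.9 130.7 128.6
 124.9 124.4 122.2] [161.4 160.6 150.9 148.4 144.7 142.1 139.7 137.2 135.6 132.6 130.2 128.3
 125.2 123.4 120.8]
[161.5 162.5 161.9 161.7 160.5 162.8 161.6 161.2 162.6 241.3 244.  243.9
 403.1 403.7 405.9]
(305, 292) [ 11.1  -3.7 -44.6]
(305, 300) [ 10.5  -3.5 -51.1]
(303, 310) [ 10.5  -4.1 -59.8]
(303, 320) [ 11.2  -3.8 -68.6]
(303, 330) [ 10.1  -3.6 -73.6]
(288, 310) [  6.7 -10.7 -53. ]
(288, 320) [  6.6 -10.1 -61. ]
(200, 300) [  0.9 -55.6 -32.7]
(200, 307) [ -2.2 -55.4 -34.1]
```

Call:
apply_moves([
  [-6,0,0,0,0,0],
  [-6,0,0,0,0,0],
  [-6,0,0,0,0,0],
  [-8,0,0,0,0,0],
  [-8,0,0,0,0,0],
])

```text
time: 6.65
tool_pos: [501.3, -35.2, 175.3]
tcp_rot: [180.0, -0.0, 1.4]
ft_force: [-0.4, 0.0, 0.3]
finger_gap: -0.1
grip_force: 0.0
```

Call:
apply_moves([
  [0,0,-20,0,0,0],
  [0,0,-25,0,0,0],
  [0,0,-20,0,0,0],
  [0,-25,0,0,0,0],
  [0,-26,0,0,0,0],
])

```text
time: 7.28
tool_pos: [501.3, 16.1, 242.0]
tcp_rot: [180.0, -0.1, 1.4]
ft_force: [0.3, 0.2, 0.0]
finger_gap: -0.0
grip_force: 0.0
```

```bash
cat > ang.py <<'E'
from h import *
np.set_printoptions(precision=3,suppress=True)
for cam in ['scene','top']:
    p,d=eyes.snapshot(cam); P=cloud(cam,'hatch',d)
    if P is None: continue
    for _ in range(5):
        A=np.c_[P[:,:2],np.ones(len(P))];c,*_=np.linalg.lstsq(A,P[:,2],rcond=None);r=P[:,2]-A@c;P=P[abs(r)<max(4,np.std(r)*1.5)]
    print(cam,len(P),c,'a',np.arctan(-c[0]),P.min(0),P.max(0))
    print([np.round(models.place_of(n,cam)[0]['xyz']).tolist() for n in ['wing_grip','hatch_hinge'] if models.place_of(n,cam)])
E
python3 ang.py
```

```text
scene 8086 [ -0.358  -0.007 403.631] a 0.34339772914879957 [ 531.358 -145.176  145.126] [719.298  87.131 216.153]
[[582.0, -31.0, 216.0], [714.0, -30.0, 147.0]]
top 1238 [ -0.357   0.003 402.166] a 0.3427141154433936 [ 535.089 -146.241  144.188] [ 715.602 -111.218  213.168]
[]
```

Call:
apply_moves([
  [23,0,0,0,0,0],
  [23,0,0,0,0,0],
  [23,0,0,0,0,0],
  [0,0,12,0,0,0],
  [0,0,12,0,0,0],
])

```text
time: 8.4
tool_pos: [568.8, 17.3, 214.9]
tcp_rot: [-180.0, 0.1, 1.4]
ft_force: [-0.6, -0.6, -0.6]
finger_gap: -0.1
grip_force: 0.0
```

Call:
apply_moves([
  [0,0,4,0,0,0],
  [0,0,4,0,0,0],
  [0,0,4,0,0,0],
  [0,0,4,0,0,0],
  [0,0,3,0,0,0],
])

```text
time: 9.02
tool_pos: [569.7, 17.6, 197.2]
tcp_rot: [180.0, -0.0, 1.4]
ft_force: [-0.1, -0.4, 0.1]
finger_gap: 0.1
grip_force: 0.0
```

```bash
python3 ang.py; python3 -c "
from h import *
s=sense();print(s['ft_force'],s['wrist_torque'])"
```

```text
scene 7919 [ -0.357  -0.007 402.952] a 0.34251514077623657 [ 532.202 -146.745  144.445] [720.692  85.918 215.455]
[[581.0, -33.0, 213.0], [714.0, -27.0, 145.0]]
top 3818 [ -0.354  -0.008 399.235] a 0.3402473680329067 [ 530.394 -146.149  144.781] [720.068  84.426 214.5  ]
[]
[ 0.54200319  0.42520903 -0.89166889] [ 0.06034875 -0.02335506 -0.01423099]
```

Call:
apply_moves([
  [0,0,2,0,0,0],
  [0,0,3,0,0,0],
  [0,0,3,0,0,0],
  [0,0,3,0,0,0],
  [0,0,3,0,0,0],
])

```text
time: 10.15
tool_pos: [569.6, 17.5, 183.0]
tcp_rot: [180.0, 0.0, 1.4]
ft_force: [-0.1, -0.3, -1.0]
finger_gap: 0.3
grip_force: 0.0
```

```bash
python3 ang.py; python3 -c "
from h import *
s=sense();print(s['ft_force'],s['wrist_torque'])"
```

```text
top 3832 [ -0.354  -0.008 398.95 ] a 0.3399276655330948 [ 530.878 -146.205  144.356] [719.792  84.798 213.879]
[[578.0, -32.0, 215.0], [526.0, 194.0, 5.0]]
[ 0.48622782 -0.90536592 -0.26519056] [-0.00827766 -0.00795506  0.0234991 ]
```

Run:
```python
from h import *
p,d=eyes.snapshot('scene'); q,_=eyes.snapshot('wrist')
save(np.hstack([cv2.resize(p[150:350,200:440],(400,333)),cv2.resize(q,(400,333))]),'d')
```

```text
(no output)
```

View pics/d.png

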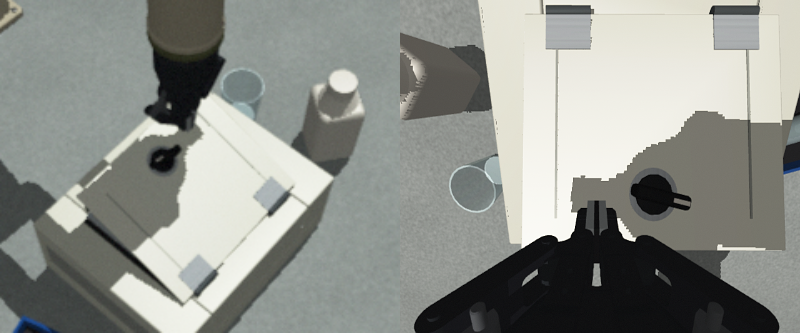

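Run:
```python
from h import *
np.set_printoptions(precision=1,suppress=True)
k=eyes.get_calibration('wrist');K=k['intrinsics'];M=np.array(k['mount'])
p,d=eyes.snapshot('wrist')
for u in (303,307,325):
  for v in range(276,306,3):
    z=d[v,u];q=M@np.r_[(u-K[0,2])/K[0,0]*z,(v-K[1,2])/K[1,1]*z,z,1];print((u,v),p[v,u],q[:3])
# scene: dark gripper points near tool
k=eyes.get_calibration('scene');K=k['intrinsics'];p,d=eyes.snapshot('scene')
v,u=np.nonzero(d>0);z=d[v,u];P=np.c_[(u-K[0,2])/K[0,0]*z,(v-K[1,2])/K[1,1]*z,z];P=(P-np.array(k['t']))@np.array(k['R'])
s=sense()['tool_pos'];dark=p[v,u].max(1)<70
m=dark&(abs(P[:,0]-s[0])<40)&(abs(P[:,1]-s[1])<25)&(P[:,2]>195);Q=P[m];Q=Q[np.argsort(Q[:,2])];print(Q[:12],s)
```

```text
(303, 276) [123 120 111] [  5.   -5.6 -12.7]
(303, 279) [121 119 111] [  3.   -5.6 -12.2]
(303, 282) [122 120 112] [  2.2  -5.6 -14.3]
(303, 285) [121 120 111] [  0.1  -5.6 -13.7]
(303, 288) [115 113 105] [ -1.8  -5.7 -13.5]
(303, 291) [71 74 74] [ 10.4  -4.6 -42.2]
(303, 294) [73 75 74] [ 10.8  -4.5 -46.1]
(303, 297) [73 76 75] [ 10.9  -4.4 -49.2]
(303, 300) [73 75 75] [ 10.6  -4.3 -51.4]
(303, 303) [74 76 75] [ 10.6  -4.3 -54. ]
(307, 276) [122 120 110] [  4.6  -3.5 -11.9]
(307, 279) [122 120 111] [  3.6  -3.4 -13.5]
(307, 282) [122 121 112] [  1.6  -3.4 -13.1]
(307, 285) [121 119 110] [ -0.   -3.5 -13.5]
(307, 288) [114 112 104] [ -0.6  -3.4 -16. ]
(307, 291) [72 75 74] [  9.8  -2.8 -41.1]
(307, 294) [72 75 75] [ 11.   -2.7 -46.5]
(307, 297) [74 76 74] [ 10.6  -2.7 -48.6]
(307, 300) [72 75 75] [ 10.6  -2.6 -51.4]
(307, 303) [73 75 74] [ 10.7  -2.6 -54.2]
(325, 276) [121 119 110] [  5.4   6.3 -13.8]
(325, 279) [122 121 111] [  3.6   6.4 -13.5]
(325, 282) [122 119 111] [  1.6   6.4 -13.1]
(325, 285) [123 120 110] [  0.4   6.4 -14.4]
(325, 288) [114 113 104] [ -1.4   6.4 -14.3]
(325, 291) [70 73 73] [ 10.9   5.3 -43.3]
(325, 294) [71 74 74] [ 10.7   5.2 -45.9]
(325, 297) [72 73 74] [ 10.2   5.2 -47.8]
(325, 300) [73 74 75] [ 10.7   5.1 -51.5]
(325, 303) [72 74 74] [ 10.2   5.  -53.2]
[[572.4  -3.4 201.9]
 [577.3  13.8 227.4]
 [576.7   8.1 229.3]
 [581.8  18.3 230.8]
 [580.7  19.5 232.2]
 [578.    9.8 232.5]
 [573.4   5.3 232.9]
 [581.5  15.4 233.8]
 [577.1  10.8 234.3]
 [572.7   6.2 235. ]
 [579.   11.9 235.1]
 [569.6   6.4 235.4]] [569.7  17.6 183.4]
```

Call:
apply_moves([
  [0,0,5,0,0,0],
  [0,0,4,0,0,0],
  [0,0,4,0,0,0],
  [0,0,4,0,0,0],
  [0,0,4,0,0,0],
])

```text
time: 11.38
tool_pos: [569.6, 17.6, 162.0]
tcp_rot: [-180.0, 0.0, 1.4]
ft_force: [0.1, -0.1, 0.8]
finger_gap: -0.3
grip_force: 0.2
```

Call:
apply_moves([
  [0,0,4,0,0,0],
  [-1,0,4,0,0,0],
  [-1,0,4,0,0,0],
  [-1,0,4,0,0,0],
  [-1,0,4,0,0,0],
])

```text
time: 12.0
tool_pos: [565.6, 17.5, 142.0]
tcp_rot: [-180.0, -0.0, 1.4]
ft_force: [-1.1, 0.8, 0.5]
finger_gap: 0.1
grip_force: 0.2
```

```bash
python3 ang.py; python3 -c "
from h import *
s=sense();print(s['tool_pos'],s['ft_force'],s['wrist_torque'])"
```

```text
scene 7422 [ -0.204  -0.003 294.48 ] a 0.20134665376261482 [ 526.037 -146.675  144.416] [721.107  86.538 190.386]
[[573.0, -37.0, 193.0], [714.0, -31.0, 146.0]]
top 3776 [ -0.196  -0.004 286.981] a 0.19388635516829678 [ 524.117 -145.968  144.105] [719.881  83.149 187.16 ]
[[571.0, -32.0, 195.0]]
[565.74190573  17.42607565 142.40296338] [ 0.12826399 -0.02784743 -0.26074662] [-0.03953363 -0.0147169  -0.050371  ]
```

Call:
apply_moves([
  [-0.5,0,3,0,0,0],
  [-0.5,0,3,0,0,0],
  [-0.5,0,3,0,0,0],
  [0,0,3,0,0,0],
  [0,0,2.5,0,0,0],
])

```text
time: 13.18
tool_pos: [564.0, 17.4, 127.5]
tcp_rot: [-180.0, 0.0, 1.4]
ft_force: [0.1, 0.1, 0.5]
finger_gap: 0.0
grip_force: 0.2
```

Call:
apply_moves([
  [0,0,2,0,0,0],
  [0,0,2,0,0,0],
  [0,0,2,0,0,0],
  [0,0,1.5,0,0,0],
  [0,0,1,0,0,0],
])

```text
time: 13.8
tool_pos: [564.1, 17.4, 119.2]
tcp_rot: [180.0, 0.0, 1.4]
ft_force: [0.3, 0.6, 0.1]
finger_gap: 0.1
grip_force: 0.2
```

```bash
python3 ang.py; python3 -c "
from h import *
s=sense();print(s['tool_pos'],s['ft_force'],s['wrist_torque'])"
```

```text
scene 7110 [ -0.053  -0.001 187.106] a 0.05302979999854849 [ 521.018 -147.191  145.314] [720.241  87.426 162.849]
[[565.0, -33.0, 171.0], [713.0, -31.0, 146.0]]
top 3986 [ -0.049  -0.    182.306] a 0.048964808444884725 [ 519.306 -146.644  144.178] [718.685  82.883 160.605]
[[568.0, -33.0, 175.0]]
[564.16795845  17.41521708 119.33613188] [ 0.65602908 -0.09377453 -0.33763021] [0.05479911 0.01802556 0.00736975]
```

Call:
apply_moves([
  [0,0,0.5,0,0,0],
  [0,0,0.5,0,0,0],
  [0,0,0.5,0,0,0],
  [0,0,0,0,0,0],
  [0,0,0,0,0,0],
])

```text
time: 14.98
tool_pos: [564.1, 17.4, 117.7]
tcp_rot: [-180.0, 0.0, 1.4]
ft_force: [-1.0, -1.1, -0.4]
finger_gap: -0.2
grip_force: 0.0
```

Call:
apply_moves([
  [0,0,0.4,0,0,0],
  [0,0,0.4,0,0,0],
  [0,0,0,0,0,0],
  [0,0,0,0,0,0],
  [0,0,0,0,0,0],
])

```text
time: 15.6
tool_pos: [564.2, 17.4, 117.1]
tcp_rot: [180.0, -0.0, 1.4]
ft_force: [-1.4, -0.0, 2.6]
finger_gap: -0.4
grip_force: 1.1
```

Call:
apply_moves([
  [0,0,-5,0,0,0],
  [0,0,-20,0,0,0],
  [0,0,-25,0,0,0],
  [0,0,-15,0,0,0],
  [0,0,0,0,0,0],
])

```text
time: 16.23
tool_pos: [565.5, 17.3, 184.3]
tcp_rot: [180.0, -0.2, 1.4]
ft_force: [0.1, -0.8, 0.2]
finger_gap: 0.2
grip_force: 0.0
```

Call:
apply_moves([
  [1,25,0,0,0,0],
  [1,25,0,0,0,0],
  [0,0,0,0,0,0],
  [0,0,0,0,0,0],
  [0,0,0,0,0,0],
], fingers=40)

```text
time: 16.85
tool_pos: [567.2, -31.7, 181.7]
tcp_rot: [-180.0, 0.0, 1.5]
ft_force: [-0.3, -0.2, -0.1]
finger_gap: 40.1
grip_force: 0.0
```

```bash
python3 - <<'E'
from h import *
np.set_printoptions(precision=2,suppress=True)
s=sense();p,d=eyes.snapshot('wrist');print(s['tool_pos'],s['tcp_rot'],s['finger_gap'])
save(p,'e')
for n in ['wing_grip','hatch_edge']: print(n,[(np.round(q['xyz'],1),round(q['confidence'],2)) for q in models.place_of(n,'wrist')[:2]])
P=cloud('wrist','wing',d)
if P is not None:
    print(len(P),P.min(0),P.max(0))
    zt=np.percentile(P[:,2],95);Q=P[P[:,2]>zt-6];print('top',zt,len(Q),rect(Q))
    w,V=np.linalg.eigh(np.cov(Q[:,:2].T));print(V[:,1],w,'angle from y cw deg',np.degrees(np.arctan(V[0,1]/V[1,1])))
E
python3 ang.py
```

```text
[567.2  -31.72 181.68] [-179.98    0.03    1.46] 40.109871620615806
wing_grip [(array([564.9, -32.3, 177. ]), 0.89)]
hatch_edge [(array([521.1, -30.2, 156.8]), 0.91)]
2433 [548.92 -56.32 152.81] [580.14  -9.6  186.13]
top 184.3849841823445 1172 ((565.710693359375, -32.76062774658203), (41.49910354614258, 10.435437202453613), 79.04692077636719)
[0.19 0.98] [  7.36 136.71] angle from y cw deg 10.986925950894848
scene 7275 [ -0.039   0.    177.354] a 0.039218988021545755 [ 522.151 -146.514  145.67 ] [720.786  86.075 160.13 ]
[[566.0, -32.0, 173.0], [712.0, -30.0, 147.0]]
top 2758 [ -0.039  -0.001 174.768] a 0.039038569130375685 [ 520.545 -125.1    143.809] [713.004  85.799 158.027]
[[567.0, -31.0, 173.0]]
```

View pics/e.png

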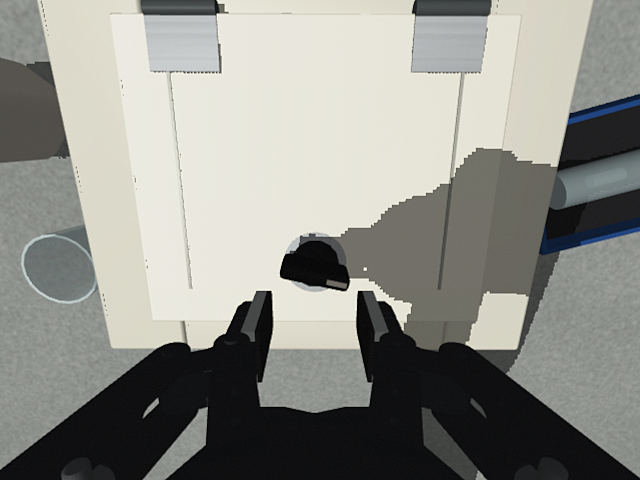

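Call:
apply_moves([
  [0,0,0,0,0,-0.169],
  [0,0,0,0,0,-0.169],
  [0,0,0,0,0,-0.169],
  [0,0,0,0,0,-0.169],
  [0,0,0,0,0,-0.169],
], fingers=28)

```text
time: 18.23
tool_pos: [567.4, -32.6, 182.0]
tcp_rot: [180.0, -0.0, 50.1]
ft_force: [-0.2, -0.2, -0.4]
finger_gap: 28.0
grip_force: 0.0
```

Call:
apply_moves([
  [0,0,0,0,0,-0.169],
  [0,0,0,0,0,-0.169],
  [0,0,0,0,0,-0.169],
  [0,0,0,0,0,0],
  [0,0,0,0,0,0],
])

```text
time: 18.85
tool_pos: [567.4, -32.5, 182.0]
tcp_rot: [-180.0, -0.0, 78.7]
ft_force: [0.3, -0.0, -0.6]
finger_gap: 27.9
grip_force: 0.0
```

```bash
cat > w.py <<'E'
from h import *
np.set_printoptions(precision=2,suppress=True)
s=sense();p,d=eyes.snapshot('wrist');print(s['tool_pos'],s['tcp_rot'],s['finger_gap'],s['joint_pos'])
import sys
if len(sys.argv)>1: save(p,sys.argv[1])
print([(np.round(q['xyz'],1),round(q['confidence'],2)) for q in models.place_of('wing_grip','wrist')[:2]])
P=cloud('wrist','wing',d)
if P is not None:
    zt=np.percentile(P[:,2],95);Q=P[P[:,2]>zt-6];r=rect(Q);print('top',zt,len(Q),r)
    w,V=np.linalg.eigh(np.cov(Q[:,:2].T));print('angle from y cw deg',np.degrees(np.arctan(V[0,1]/V[1,1])))
    R=Ro.from_euler('xyz',s['tcp_rot'],degrees=True).as_matrix();print('centre in tool',R.T@(np.r_[r[0],zt]-s['tool_pos']))
E
python3 w.py f
```

```text
[567.36 -32.51 181.99] [-180.     -0.     78.66] 27.863315721386385 [-8.45  2.91 91.37  0.   85.72  2.89]
[(array([564.7, -31.6, 174.6]), 0.91)]
top 184.2831289636724 1090 ((565.6658935546875, -32.02923583984375), (41.419708251953125, 9.907042503356934), 78.13851928710938)
angle from y cw deg 11.117642962029944
centre in tool [ 0.14 -1.76 -2.29]
```

View pics/f.png

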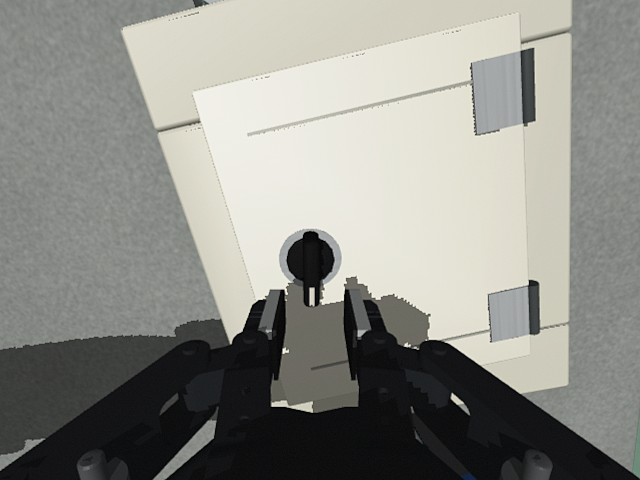

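Call:
apply_moves([
  [0,-1.8,12,0,0,0],
  [0,0,14,0,0,0],
  [0,0,14,0,0,0],
  [0,0,10,0,0,0],
  [0,0,6,0,0,0],
], fingers=22)

```text
time: 19.62
tool_pos: [565.2, -32.1, 124.8]
tcp_rot: [-179.9, 0.0, 78.9]
ft_force: [0.3, -0.1, 0.3]
finger_gap: 21.9
grip_force: 0.0
```

Call:
apply_moves([
  [0,0,1,0,0,0],
  [0,0,0,0,0,0],
  [0,0,0,0,0,0],
  [0,0,0,0,0,0],
  [0,0,0,0,0,0],
], fingers=6, grip_force=30)

```text
time: 20.25
tool_pos: [565.3, -32.1, 124.8]
tcp_rot: [-180.0, 0.0, 78.9]
ft_force: [-0.6, -0.7, -5.8]
finger_gap: 9.3
grip_force: 34.7
```

Call:
apply_moves([
  [0,0,0,0,0,0],
  [0,0,0.5,0,0,0],
  [0,0,0.5,0,0,0],
  [0,0,0.5,0,0,0],
  [0,0,0,0,0,0],
])

```text
time: 20.88
tool_pos: [565.3, -32.2, 123.8]
tcp_rot: [-180.0, 0.0, 78.9]
ft_force: [-6.4, -0.1, 1.0]
finger_gap: 9.1
grip_force: 33.9
```

Call:
apply_moves([
  [0,-0.4,0,0,0,0],
  [0,0,0.5,0,0,0],
  [0,0,0.5,0,0,0],
  [0,0,0.5,0,0,0],
  [0,0,0,0,0,0],
])

```text
time: 21.5
tool_pos: [565.2, -32.1, 122.7]
tcp_rot: [180.0, 0.0, 78.9]
ft_force: [-6.9, 0.3, 2.7]
finger_gap: 9.2
grip_force: 32.4
```

Call:
apply_moves([
  [0,-0.6,0,0,0,0],
  [0,0,0.5,0,0,0],
  [0,0,0.5,0,0,0],
  [0,0,0.5,0,0,0],
  [0,0,0,0,0,0],
])

```text
time: 22.12
tool_pos: [565.0, -32.1, 121.4]
tcp_rot: [179.9, 0.0, 78.9]
ft_force: [-7.3, 0.6, 5.1]
finger_gap: 9.5
grip_force: 31.1
```

Call:
apply_moves([
  [0,-0.2,0.5,0,0,0],
  [0,0,0.5,0,0,0],
  [0,0,0.5,0,0,0],
  [0,0,0,0,0,0],
  [0,0,0,0,0,0],
])

```text
time: 22.75
tool_pos: [564.9, -32.1, 120.3]
tcp_rot: [179.9, 0.0, 78.9]
ft_force: [-8.2, -1.0, 7.6]
finger_gap: 9.4
grip_force: 30.9
```

Call:
apply_moves([
  [0,-0.8,0,0,0,0],
  [0,-0.8,0,0,0,0],
  [0,0,0.5,0,0,0],
  [0,0,0.4,0,0,0],
  [0,0,0,0,0,0],
])

```text
time: 23.38
tool_pos: [564.9, -32.2, 120.0]
tcp_rot: [179.7, 0.0, 78.9]
ft_force: [0.4, -1.2, 7.3]
finger_gap: 9.6
grip_force: 30.6
```

Call:
apply_moves([
  [0,0,0.5,0,0,0],
  [0,0,0.5,0,0,0],
  [0,0,0.4,0,0,0],
  [0,0,0,0,0,0],
  [0,0,0,0,0,0],
])

```text
time: 24.0
tool_pos: [564.7, -32.1, 118.9]
tcp_rot: [179.7, 0.0, 78.9]
ft_force: [-2.8, -2.1, 10.9]
finger_gap: 9.4
grip_force: 30.8
```

```bash
python3 -c "
from h import *
s=sense();print(s['tool_pos'],s['ft_force'],s['wrist_torque'],s['grip_force'])"; python3 ang.py
```

```text
[564.69260692 -32.10932422 118.85897928] [-2.76880277 -2.12250363 10.90832169] [-0.09654727  0.44232153  0.00139557] 30.836699903011322
scene 6941 [ -0.003   0.001 151.565] a 0.0029663495504405825 [ 520.447 -146.593  145.409] [719.43   87.653 153.955]
[[563.0, -32.0, 166.0], [712.0, -29.0, 149.0]]
top 2677 [ -0.001  -0.001 148.083] a 0.0014459515022631818 [ 520.644 -111.821  143.014] [715.295  85.977 151.386]
[]
```

Call:
apply_moves([
  [0,0,0,0,0,0.06],
  [0,0,0,0,0,0.06],
  [0,0,0,0,0,0.06],
  [0,0,0,0,0,0.06],
  [0,0,0,0,0,0.06],
])

```text
time: 25.12
tool_pos: [564.6, -32.1, 118.9]
tcp_rot: [179.8, -0.1, 61.6]
ft_force: [-3.4, -2.1, 11.3]
finger_gap: 9.3
grip_force: 30.8
```

```bash
cat > t.py <<'E'
from h import *
s=sense();print(np.round(s['tool_pos'],1),np.round(s['tcp_rot'],2),np.round(s['ft_force'],1),np.round(s['wrist_torque'],3),s['grip_force'],s['finger_gap'])
E
python3 t.py
```

```text
[564.6 -32.1 118.9] [ 1.7977e+02 -6.0000e-02  6.1580e+01] [-3.4 -2.1 11.3] [-0.142  0.521  0.017] 30.825235247612 9.345159244040554
```

Call:
apply_moves([
  [0,0,0,0,0,0.06],
  [0,0,0,0,0,0.06],
  [0,0,0,0,0,0.06],
  [0,0,0,0,0,0.06],
  [0,0,0,0,0,0.06],
])

```text
time: 25.75
tool_pos: [564.6, -32.2, 118.9]
tcp_rot: [179.8, -0.1, 44.4]
ft_force: [-2.5, -2.0, 11.5]
finger_gap: 10.0
grip_force: 30.8
```

```bash
python3 t.py
```

```text
[564.6 -32.2 118.9] [ 1.798e+02 -1.300e-01  4.439e+01] [-2.5 -2.  11.5] [-0.21   0.475 -0.006] 30.831191539764404 9.974422933889004
```

Call:
apply_moves([
  [0,0,0,0,0,0.03],
  [0,0,0,0,0,0.03],
  [0,0,0,0,0,0.03],
  [0,0,0,0,0,0.02],
  [0,0,0,0,0,0.01],
])

```text
time: 26.38
tool_pos: [564.5, -32.2, 118.9]
tcp_rot: [179.8, -0.1, 37.6]
ft_force: [-3.0, -1.3, 10.1]
finger_gap: 9.5
grip_force: 30.8
```

```bash
python3 t.py
```

```text
[564.5 -32.2 118.9] [ 1.7981e+02 -1.5000e-01  3.7600e+01] [-3.  -1.3 10.1] [-0.253  0.494  0.024] 30.827268362045288 9.497134646143815
```

Call:
apply_moves([
  [0,0,0,0,0,0.02],
  [0,0,0,0,0,0.02],
  [0,0,0,0,0,0.02],
  [0,0,0,0,0,0.01],
  [0,0,0,0,0,0],
])

```text
time: 27.0
tool_pos: [564.5, -32.1, 118.9]
tcp_rot: [179.8, -0.2, 33.6]
ft_force: [-4.2, -2.4, 11.5]
finger_gap: 9.7
grip_force: 30.8
```

```bash
python3 t.py
```

```text
[564.5 -32.1 118.9] [ 1.7983e+02 -1.6000e-01  3.3610e+01] [-4.2 -2.4 11.5] [-0.264  0.548  0.017] 30.81161677837372 9.748116000245021
```

Call:
apply_moves([
  [0,0,0,0,0,0.02],
  [0,0,0,0,0,0.02],
  [0,0,0,0,0,0.02],
  [0,0,0,0,0,0],
  [0,0,0,0,0,0],
])

```text
time: 27.62
tool_pos: [564.5, -32.1, 118.9]
tcp_rot: [179.8, -0.2, 30.2]
ft_force: [-3.3, -1.3, 10.8]
finger_gap: 9.3
grip_force: 30.8
```

```bash
python3 t.py
```

```text
[564.5 -32.1 118.9] [ 1.7984e+02 -1.7000e-01  3.0180e+01] [-3.3 -1.3 10.8] [-0.24   0.562  0.044] 30.811838507652283 9.34949115222864
```

Call:
apply_moves([
  [0,0,0,0,0,0.02],
  [0,0,0,0,0,0.02],
  [0,0,0,0,0,0.01],
  [0,0,0,0,0,0],
  [0,0,0,0,0,0],
])

```text
time: 28.25
tool_pos: [564.5, -32.1, 118.9]
tcp_rot: [179.8, -0.2, 27.3]
ft_force: [-3.6, -0.5, 11.2]
finger_gap: 9.3
grip_force: 30.8
```

```bash
python3 t.py
```

```text
[564.5 -32.1 118.9] [ 1.7985e+02 -1.7000e-01  2.7310e+01] [-3.6 -0.5 11.2] [-0.295  0.553 -0.038] 30.811986923217773 9.302516312088228
```

Call:
apply_moves([
  [0,0,0,0,0,0.02],
  [0,0,0,0,0,0.02],
  [0,0,0,0,0,0.01],
  [0,0,0,0,0,0],
  [0,0,0,0,0,0],
])

```text
time: 28.88
tool_pos: [564.5, -32.1, 118.9]
tcp_rot: [179.9, -0.2, 24.5]
ft_force: [-3.5, -1.6, 11.9]
finger_gap: 9.2
grip_force: 30.8
```

```bash
python3 t.py
```

```text
[564.5 -32.1 118.9] [179.86  -0.18  24.45] [-3.5 -1.6 11.9] [-0.303  0.636 -0.044] 30.81138253211975 9.201617239353348
```

Call:
apply_moves([
  [0,0,0,0,0,0.02],
  [0,0,0,0,0,0.02],
  [0,0,0,0,0,0.01],
  [0,0,0,0,0,0],
  [0,0,0,0,0,0],
])

```text
time: 29.5
tool_pos: [564.5, -32.1, 118.9]
tcp_rot: [179.9, -0.2, 21.6]
ft_force: [-4.3, -1.1, 10.8]
finger_gap: 9.7
grip_force: 30.8
```

```bash
python3 t.py
```

```text
[564.5 -32.1 118.9] [179.87  -0.19  21.58] [-4.3 -1.1 10.8] [-0.3    0.569  0.019] 30.811007022857666 9.68359753845955
```

Call:
apply_moves([
  [0,0,0,0,0,0.02],
  [0,0,0,0,0,0.01],
  [0,0,0,0,0,0.01],
  [0,0,0,0,0,0],
  [0,0,0,0,0,0],
])

```text
time: 30.12
tool_pos: [564.5, -32.1, 118.9]
tcp_rot: [179.9, -0.2, 19.3]
ft_force: [-3.2, -1.4, 10.8]
finger_gap: 9.3
grip_force: 30.8
```

```bash
python3 t.py
```

```text
[564.5 -32.1 118.9] [179.87  -0.19  19.29] [-3.2 -1.4 10.8] [-0.25   0.603 -0.007] 30.811473727226257 9.275122550020054
```

Call:
apply_moves([
  [0,0,0,0,0,0.01],
  [0,0,0,0,0,0.01],
  [0,0,0,0,0,0.01],
  [0,0,0,0,0,0],
  [0,0,0,0,0,0],
])

```text
time: 30.75
tool_pos: [564.5, -32.1, 118.9]
tcp_rot: [179.9, -0.2, 17.6]
ft_force: [-4.4, -0.2, 11.2]
finger_gap: 9.2
grip_force: 30.8
```

```bash
python3 t.py
```

```text
[564.5 -32.1 118.9] [179.88  -0.19  17.57] [-4.4 -0.2 11.2] [-0.269  0.579 -0.006] 30.812453627586365 9.166356549685268
```

Call:
apply_moves([
  [0,0,0,0,0,0.01],
  [0,0,0,0,0,0.01],
  [0,0,0,0,0,0.01],
  [0,0,0,0,0,0],
  [0,0,0,0,0,0],
])

```text
time: 31.38
tool_pos: [564.5, -32.1, 118.9]
tcp_rot: [179.9, -0.2, 15.9]
ft_force: [-3.4, -1.5, 12.2]
finger_gap: 9.0
grip_force: 30.8
```

```bash
python3 t.py
```

```text
[564.5 -32.1 118.9] [179.89  -0.2   15.85] [-3.4 -1.5 12.2] [-0.321  0.586  0.005] 30.813632011413574 8.986035858392492
```

Call:
apply_moves([
  [0,0,0,0,0,0.01],
  [0,0,0,0,0,0.01],
  [0,0,0,0,0,0.01],
  [0,0,0,0,0,0],
  [0,0,0,0,0,0],
])

```text
time: 32.0
tool_pos: [564.5, -32.1, 118.9]
tcp_rot: [179.9, -0.2, 14.1]
ft_force: [-4.5, -1.4, 11.4]
finger_gap: 9.3
grip_force: 30.8
```

```bash
python3 t.py
```

```text
[564.5 -32.1 118.9] [179.89  -0.2   14.14] [-4.5 -1.4 11.4] [-0.261  0.564  0.025] 30.80089509487152 9.297471185292595
```

Call:
apply_moves([
  [0,0,0,0,0,0.01],
  [0,0,0,0,0,0.01],
  [0,0,0,0,0,0.01],
  [0,0,0,0,0,0],
  [0,0,0,0,0,0],
])

```text
time: 32.62
tool_pos: [564.4, -32.1, 118.8]
tcp_rot: [179.9, -0.2, 12.4]
ft_force: [-3.8, -0.5, 11.1]
finger_gap: 9.4
grip_force: 30.9
```

```bash
python3 t.py
```

```text
[564.4 -32.1 118.8] [179.9   -0.2   12.43] [-3.8 -0.5 11.1] [-0.328  0.586  0.165] 30.859020352363586 9.432373986709875
```

Call:
apply_moves([
  [0,0,0,0,0,0.01],
  [0,0,0,0,0,0],
  [0,0,0,0,0,0],
  [0,0,0,0,0,0],
  [0,0,0,0,0,0],
])

```text
time: 33.25
tool_pos: [564.4, -32.1, 118.8]
tcp_rot: [179.9, -0.2, 11.9]
ft_force: [-4.3, -0.6, 11.3]
finger_gap: 9.7
grip_force: 31.0
```

```bash
python3 t.py
```

```text
[564.4 -32.1 118.8] [179.89  -0.2   11.87] [-4.3 -0.6 11.3] [-0.369  0.566  0.273] 30.95132052898407 9.676228287037446
```

Call:
apply_moves([
  [0,0,0,0,0,-0.02],
  [0,0,0,0,0,-0.02],
  [0,0,0,0,0,-0.015],
  [0,0,0,0,0,0],
  [0,0,0,0,0,0],
])

```text
time: 33.88
tool_pos: [564.4, -32.1, 118.8]
tcp_rot: [179.9, -0.2, 15.0]
ft_force: [-3.8, -1.5, 12.2]
finger_gap: 9.7
grip_force: 30.8
```

```bash
python3 t.py
```

```text
[564.4 -32.1 118.8] [179.89  -0.19  15.  ] [-3.8 -1.5 12.2] [-0.251  0.609  0.011] 30.843438506126404 9.749216577891538
```

Call:
apply_moves([
  [0,0,-0.5,0,0,0],
  [0,0,-0.5,0,0,0],
  [0,0,-0.5,0,0,0],
  [0,0,-0.5,0,0,0],
  [0,0,0,0,0,0],
])

```text
time: 34.5
tool_pos: [564.5, -32.0, 120.1]
tcp_rot: [179.9, -0.2, 15.0]
ft_force: [-0.5, -0.3, 6.5]
finger_gap: 9.2
grip_force: 30.1
```

```bash
python3 t.py
```

```text
[564.5 -32.  120.1] [179.9   -0.19  15.  ] [-0.5 -0.3  6.5] [-0.248  0.107 -0.02 ] 30.09423404932022 9.185382085252186
```

Call:
apply_moves([
  [0,0,-0.5,0,0,0],
  [0,0,-0.5,0,0,0],
  [0,0,-0.5,0,0,0],
  [0,0,0,0,0,0],
  [0,0,0,0,0,0],
])

```text
time: 35.12
tool_pos: [564.5, -32.0, 120.9]
tcp_rot: [179.9, -0.2, 15.0]
ft_force: [6.7, -2.5, 2.7]
finger_gap: 9.7
grip_force: 29.7
```

```bash
python3 t.py
```

```text
[564.5 -32.  120.9] [179.91  -0.18  14.99] [ 6.7 -2.5  2.7] [-0.49  -0.786 -0.032] 29.686894118785858 9.680747070228765
```

Call:
apply_moves([
  [0.8,0,-0.3,0,0,0],
  [0.5,0,-0.3,0,0,0],
  [0,0,0,0,0,0],
  [0,0,0,0,0,0],
  [0,0,0,0,0,0],
])

```text
time: 35.75
tool_pos: [564.4, -32.0, 120.9]
tcp_rot: [179.9, -0.0, 15.0]
ft_force: [2.3, -4.6, 2.5]
finger_gap: 9.3
grip_force: 29.8
```

```bash
python3 t.py
```

```text
[564.4 -32.  120.9] [ 1.7993e+02 -2.0000e-02  1.4980e+01] [ 2.3 -4.6  2.5] [-0.879 -0.126  0.004] 29.78135883808136 9.290823441491817
```

Call:
apply_moves([
  [0,0,0,0,0,0],
  [0,0,0,0,0,0],
  [0,0,0,0,0,0],
  [0,0,0,0,0,0],
  [0,0,0,0,0,0],
], fingers=28)

```text
time: 36.38
tool_pos: [564.1, -31.2, 120.7]
tcp_rot: [-180.0, 0.0, 15.0]
ft_force: [-0.1, -0.4, -0.1]
finger_gap: 28.2
grip_force: 0.0
```

Call:
apply_moves([
  [0,0,-8,0,0,0],
  [0,0,-12,0,0,0],
  [0,0,-14,0,0,0],
  [0,0,-14,0,0,0],
  [0,0,-14,0,0,0],
])

```text
time: 37.0
tool_pos: [564.4, -31.4, 184.3]
tcp_rot: [180.0, -0.0, 15.0]
ft_force: [-0.6, -0.4, 0.1]
finger_gap: 27.9
grip_force: 0.0
```

```bash
python3 t.py; python3 w.py g;python3 ang.py
```

```text
[564.4 -31.4 184.3] [ 1.7998e+02 -5.0000e-02  1.5000e+01] [-0.6 -0.4  0.1] [ 0.037 -0.018 -0.035] 0.0 27.899939595915395
[564.38 -31.37 184.25] [179.98  -0.05  15.  ] 27.899939595915395 [-8.38  2.32 91.74 -0.   85.89 66.63]
[(array([565.4, -29.9, 171.2]), 0.92)]
top 182.29059761027636 1060 ((565.9778442382812, -32.707374572753906), (41.642127990722656, 9.698370933532715), 14.76546859741211)
angle from y cw deg 75.21193848190923
centre in tool [1.2  1.71 1.96]
scene 7354 [ -0.026   0.001 167.973] a 0.0260213461240835 [ 518.73  -146.723  145.574] [720.251  86.797 158.02 ]
[[564.0, -33.0, 169.0], [711.0, -31.0, 145.0]]
top 2705 [ -0.026  -0.002 165.43 ] a 0.02608644298809413 [ 520.408 -122.119  142.979] [713.034  86.206 155.755]
[[564.0, -34.0, 173.0]]
```

View pics/g.png

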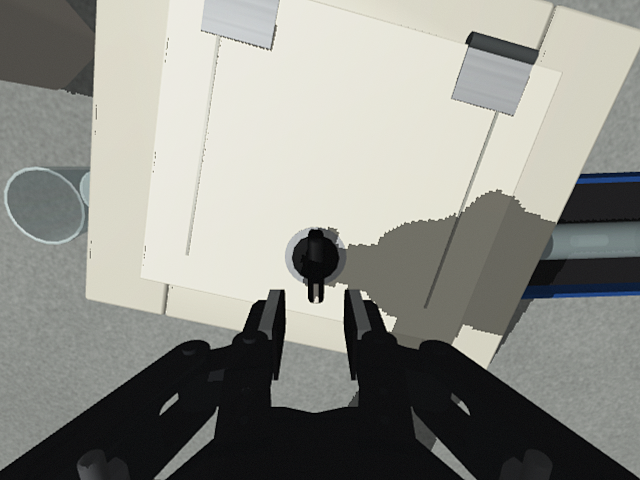

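The wrist view shows the wing still turned about a quarter turn, at pixel (315, 265), clear of the open fingers. The hatch reads 0.026 rad and held there after I let go, so it is locked.

```bash
python3 -c "
from h import *
print(job.hand_in())"
```

```text
the job is handed in; nothing more can be done
None
```

The hatch is closed and locked, and the job is handed in at about 37 s: after release it stayed at 0.026 rad with the wing at about 1.34 rad. I felt the stop at about 0.27 N m of turning, then backed off; pressing peaked at about 12 N, the bottle, beaker and tray were not approached, and the real fingertips sit about 37–40 mm behind the reported TCP, so two early pushes stopped short or missed the hatch.

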